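# Bring the sample into the beam and set the photometer pointer

### The job

Slide the sample carriage from the left-hand station to the next one, so that it rests in the middle station with its vial in front of the optical barrel. Also turn the knob on the sloping panel until the tip of the moving pointer on top of the instrument stands directly opposite the tip of the marker tab. Do not shift the marker tab, and leave the rack, beaker and bottle where they stand.

Things in the scene. Friction and masses are not known exactly. Their poses are not given: they have to be found in the camera images.
- photometer: White bench instrument fixed to the table, 340 mm wide (y). Origin on the table under the knob's foot; x points away from the operator, y to the operator's left, z up. Front panel (x -70 to +70 mm) slopes at 30 degrees, 50 mm high in front, 130 mm at the back, facing operator and up; flat top 130 mm high (x 70 to 160 mm) with a white scale. A two-rod rail runs along y at x = -145 mm.
- carriage (a joint): Slide of the sample carriage, m: 0 = left station (instrument +y, where it starts), 0.070 = middle, 0.140 = right; grows towards instrument -y. Sprung detents: about 5 N to leave a station and as much to enter one; between stations it slides with light friction and stays where left; from about 4 mm off a station it is drawn in by itself and rests within 2 mm of it.
- carriage_grip (a point): Centre of the carriage's upright grey handle, 80 mm above the table. Handle: plate 14 mm thick along the rail, 30 mm across it, from 34 to 100 mm high. Sled under it: 100 mm along the rail, 76 mm wide, top 34 mm high. A fixed amber vial (30 mm diameter, top 82 mm high) stands on it 44 mm beyond the handle (instrument +x). Axes as the instrument's.
- middle_station (a point): Fixed point where carriage_grip stands when the carriage is in the middle station (instrument y = 0). There the vial faces the dark optical barrel (34 mm diameter, axis 52 mm high) that sticks out 26 mm from the instrument's front. Rail ends have stops 34 mm high at y = +-162 mm. Axes as the instrument's.
- knob (a joint): Angle of the knob, rad, range -3.2 to 3.2; grows clockwise seen looking at the panel. Geared to the pointer: 1 rad clockwise moves the pointer 15 mm to the operator's right (instrument -y), and back the other way. Light friction (0.06 N m); it stays where it is left.
- knob_grip (a point): Point on the axis of the black fluted round knob, 28 mm out from the panel, a good place for the TCP. Knob: 56 mm diameter, from 6 to 42 mm out from the panel. Its z axis is the knob axis, out of the panel, 30 degrees from vertical, leaning to instrument -x; x and y turn with the knob. Any grip angle round the axis serves.
- pointer_tip (a point): Tip of the dark steel pointer (35 mm long, on the flat top nearer the panel, pointing away from the operator, instrument +x), 140 mm above the table; slides along instrument y with the knob, up to 48 mm either side of the middle. It starts to the left of the marker tab's tip.
- mark_tip (a point): Tip of the dark steel marker tab (block 26 mm wide with a narrow nose, 35 mm long in all) on the flat top beyond the pointer, its nose towards the operator; 140 mm above the table. Stiffly held, not to be moved. When set, the two tips face each other 4 mm apart along x at the same instrument y. Axes as the instrument's.
- rack: Bystander: blue test tube rack 70 x 190 x 90 mm with tubes to 106 mm high, to the left of the instrument. Origin at the centre of its underside.
- beaker: Bystander: clear open beaker, 80 mm diameter, 100 mm high, to the right of the instrument. Origin at the centre of its underside.
- amber_bottle: Bystander: amber bottle with black cap, 68 mm diameter, 150 mm high, to the right of the instrument, behind the beaker. Origin at the centre of its underside.

How it is judged:
At the end, for the whole second after the job is handed in: The carriage rests in the middle station (within 4 mm), the pointer tip is opposite the marker tab's tip (within 4 mm along the scale), and carriage and knob are at rest (y of pointer_tip in the frame of mark_tip between -0.004 and 0.004 m and value of joint carriage between 0.066 and 0.074 m and velocity of joint carriage between -0.005 and 0.005 m/s and velocity of joint knob between -0.05 and 0.05 rad/s); the robot touches nothing.
It fails at once if the marker tab is shifted by more than 4 mm (distance of mark_tip from where it was at the start of the episode above 0.004 m).
It fails at once if the rack is moved by more than 30 mm or tipped (distance of rack from where it was at the start of the episode above 0.03 m or angle between rack's own z axis and vertical above 0.4 rad).
It fails at once if the beaker is moved by more than 30 mm or tipped (distance of beaker from where it was at the start of the episode above 0.03 m or angle between beaker's own z axis and vertical above 0.4 rad).
It fails at once if the bottle is moved by more than 30 mm or tipped (distance of amber_bottle from where it was at the start of the episode above 0.03 m or angle between amber_bottle's own z axis and vertical above 0.4 rad).
It also fails if it takes over 61 s, if anything falls off the work surface, if the arm or the gripper's body presses on something with over 40 N, if the wrist force passes 120 N, or if a joint passes its speed limit or range.

### The arm

A 6-joint arm with a two-finger parallel gripper is mounted at the origin on the work surface. World frame = base frame: x ahead of the robot, y to its left, z up, the work surface at z = 0. Lengths are in m, angles in rad, forces in N, time in s.
With the tool pointing down it reaches from about 0.425 to 0.95 m from the base axis. Payload 3.5 kg.
Tool frame: the origin (TCP) lies between the finger pads, 19 mm behind the fingertips; this is the grasp point; z points along the fingers, y is the line along which they close (so a half turn about z gives the same grasp; the last joint's range is limited). The gripper opens to 85 mm and grips with 20 to 120 N. Pads are 22 mm wide; open, the fingers measure 114 mm over their backs; the gripper's body (76 mm by 85 mm) begins 54 mm behind the grasp point. The pads swing forward as they close: fully open they stand 13 mm farther back than shut.
Start: joints at [-1.359, 0.286, 1.577, -0, 1.279, -0.15], TCP at [0.239, -0.631, 0.25] pointing down, gripper open.
Joint ranges: [-2.77, 2.77], [-0.9, 2.22], [0.21, 2.48], [-1.53, 4.67], [0.24, 2.81], [-2.84, 2.84]. Speed limits (rad/s): [2.79, 2.79, 3.14, 3.14, 3.14, 3.14].

### API

Orientations are given as a unit quaternion [w, x, y, z].
In Python, from plant import monitor, eyes, job gives the robot as it stands.
- The arm moves only by the shell command python3 -m crank 'ROWS'. ROWS is JSON, a list of rows, each an object of numbers: "x", "y", "z": the shift along the tool's x, y, z in mm; "rx", "ry", "rz": the turn, a rotation vector about the tool's x, y, z in degrees; "claw": the closure, from -1 (fully open) to 1 (shut). In form: [{"x": .., "y": .., "z": .., "rx": .., "ry": .., "rz": .., "claw": ..}, ...]. A call has 1 to 8 rows; each row shifts and turns the commanded pose from where the row before left it, along the tool's axes as they then stand; what a row does not reach is not made up. A row lasts 1/8 s, in which the tool goes at most 62.5 mm and 10.7 degrees, less where a joint would pass 70% of its speed; a pose out of reach is approached as far as the arm can. A call with a gripper value outside its range is refused whole. The fingers move at their own pace and stop on an object; the grip force is fixed at half the most. Time passes only in rows, so rows that do not move let the fingers close. It gives the time, the measured TCP pose, the force, the opening and the grip force at its end, in the units of the state.
- monitor.get_state(): the state, without advancing time (a new reading comes with each control period).
- eyes.snapshot(name): name is "scene" or "top" or "wrist"; returns a dict with "color" (480x640x3 uint8, red, green, blue), "mtx" (3x3 intrinsics, pixels), "T" (4x4, takes a point from camera to world coordinates); the wrist camera has in their place "mount" (4x4, takes a point from camera to tool coordinates, whose origin is the TCP and whose axes are the flange's). Camera axes: x right, y down, z forward; pixel columns grow to the right and rows downward; lengths in m; the calibration is good to about 2 mm. The wrist camera is an equidistant fisheye: a pixel r from the principal point sees the ray r / f radians off the axis. A picture is of the moment at which its call begins: read the wrist's pose just before it. There is no depth.
- job.job_done(): hands the job in; it is judged then, once.
Trained networks look in a picture, given as the dict that the camera call returned (one of the last four; its "shot" number tells which), for a name from the list of things; names that differ only in an ending like _2 or _b are one class to them, and where a whole thing is asked for, a point or a joint stands for the part that bears it (a point fixed in the world has none). Each returns a list of dicts, best first, with "conf" (0 to 1); they miss things now and then, are a little off and sometimes report something else, mostly with a low value. They report only what shows in the picture. A call takes as long as a camera call.
- eyes.spot_in(label, picture): "at" ([x, y, z] in m, in world coordinates, good to about 4 mm: the middle of the surface that is visible of it).
- eyes.cut_out(label, picture): "pixels" (480x640 bool, what is visible of it).
- eyes.mark_of(label, picture): "at" ([x, y, z] in m, in world coordinates, good to about 4 mm: a listed point, or the origin of a listed thing).
The state is a dict: "t": time; "joint_positions": joint angles; "qvel": joint speeds; "effort": joint torques, N m; "tool_pos": TCP position; "ee_rot": TCP orientation; "force": force on the tool from outside, world axes, zero at the start; "moment": the same for the moment, N m; "grip_width": opening from 0.0 (shut) to 1.0 (fully open); "grasp_force": force on a finger pad.
Only numpy, scipy, OpenCV 4.12 (cv2) and the standard library are available. Lean on these libraries where they do the work, as an engineer would, in place of code of your own. Each camera call takes 0.05 s, during which the arm holds its last target. There are 200 camera calls.

## Working session

There is one attempt and no reset: what is moved stays moved. The work goes in short steps, Python scripts to look and compute and a shell command to move; the robot and the scene stay as the last step left them, time stands still between calls to the robot, and variables do not carry over. Pictures are saved under pics/ and viewed, at most 10 in all, crops included, and the job is handed in when it is done.

```bash
mkdir -p pics; ls
cat > h.py <<'E'
import numpy as np, cv2
from plant import monitor, eyes, job
from scipy.spatial.transform import Rotation as R
def rot(q): return R.from_quat([q[1],q[2],q[3],q[0]])
def save(p,n): cv2.imwrite('pics/'+n,p['color'][:,:,::-1])
E
python3 - <<'E'
from h import *
s=monitor.get_state(); print({k:np.round(v,3) for k,v in s.items()}); print(rot(s['ee_rot']).as_matrix().round(2))
for n in ['top','scene']:
    p=eyes.snapshot(n); save(p,n+'.png'); print(n, p['T'][:3,3].round(3))
    for l in ['photometer','carriage_grip','middle_station','knob_grip','pointer_tip','mark_tip','rack','beaker','amber_bottle']:
        print(l,[(np.round(d['at'],4),round(d['conf'],2)) for d in eyes.mark_of(l,p)[:2]])
E
```

```text
pics
{'t': np.float64(0.0), 'joint_positions': array([-1.359,  0.287,  1.578, -0.   ,  1.279, -0.15 ]), 'qvel': array([ 0.001, -0.001,  0.002, -0.   , -0.001,  0.   ]), 'effort': array([-2.0000e-03, -4.0599e+01, -2.9263e+01, -0.0000e+00,  6.0000e-03,
        0.0000e+00]), 'tool_pos': array([ 0.239, -0.631,  0.249]), 'ee_rot': array([-0.001,  0.984,  0.18 , -0.   ]), 'force': array([0.122, 0.318, 0.291]), 'moment': array([-0.   , -0.007,  0.054]), 'grasp_force': np.float64(0.0), 'grip_width': np.float64(1.0)}
[[ 0.94  0.35 -0.  ]
 [ 0.35 -0.94  0.  ]
 [ 0.   -0.   -1.  ]]
top [0.441 0.039 1.164]
photometer [(array([ 0.6504,  0.0196, -0.003 ]), 0.96)]
carriage_grip [(array([0.4668, 0.0514, 0.0788]), 0.55)]
middle_station [(array([ 0.4833, -0.0135,  0.081 ]), 0.74)]
knob_grip [(array([0.6327, 0.0196, 0.1155]), 0.92)]
pointer_tip [(array([0.7524, 0.0852, 0.1425]), 0.55)]
mark_tip [(array([0.7626, 0.036 , 0.1414]), 0.67)]
rack [(array([ 0.6149,  0.3085, -0.0061]), 0.63)]
beaker [(array([ 5.914e-01, -2.698e-01, -3.000e-04]), 0.78)]
amber_bottle [(array([ 0.703 , -0.2337,  0.0009]), 0.79)]
scene [ 1.079 -0.076  0.711]
photometer [(array([ 0.6414,  0.0194, -0.0051]), 0.66)]
carriage_grip [(array([0.4679, 0.054 , 0.0776]), 0.66)]
middle_station [(array([ 0.4803, -0.0172,  0.0794]), 0.84)]
knob_grip [(array([0.63  , 0.0176, 0.1111]), 0.65)]
pointer_tip [(array([ 0.6434,  0.0183, -0.0057]), 0.72), (array([0.7474, 0.0836, 0.1406]), 0.49)]
mark_tip [(array([0.7676, 0.0389, 0.1414]), 0.6), (array([ 0.6425,  0.0198, -0.0061]), 0.5)]
rack [(array([ 0.6128,  0.307 , -0.0024]), 0.88), (array([0.6272, 0.0147, 0.1106]), 0.38)]
beaker [(array([ 0.5937, -0.2711,  0.0019]), 0.64), (array([0.6313, 0.0151, 0.111 ]), 0.32)]
amber_bottle []
```

View pics/top.png

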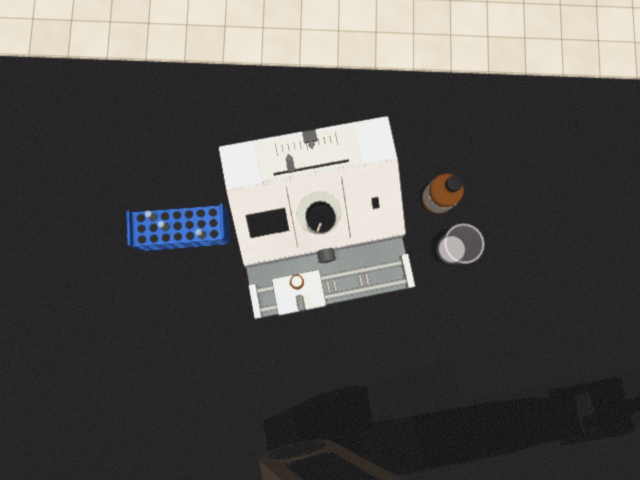

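View pics/scene.png

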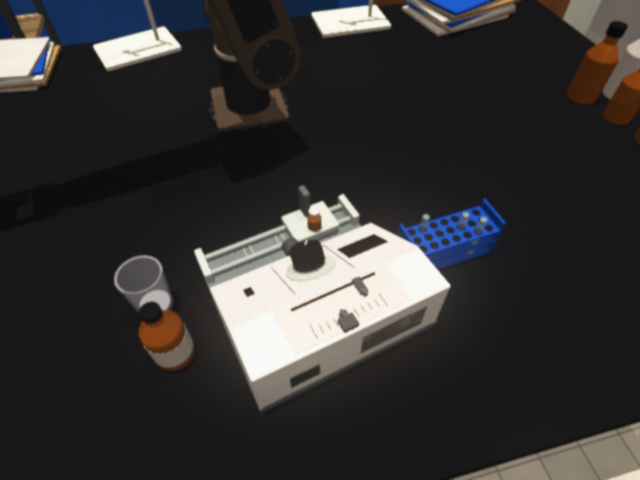

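The top view shows the instrument yawed about 12°. The handle is near (300,302), the knob at (320,217), the pointer tip at (290,155) and the mark tip at (311,148). These agree with the networks. Next I'll fit the instrument pose.

```bash
cat >> h.py <<'E'
from scipy.optimize import least_squares
LOC={'photometer':(0,0),'carriage_grip':(-.167,.07),'middle_station':(-.167,0),'knob_grip':(-.014,0)}
def look(names,labels,n=2):
    out={l:[] for l in labels}
    for c in names:
        for _ in range(n):
            p=eyes.snapshot(c)
            for l in labels:
                for d in eyes.mark_of(l,p)[:1]: out[l].append(d['at'])
    return {l:np.array(v) for l,v in out.items()}
def togo(pos,Rt):
    s=monitor.get_state(); M=rot(s['ee_rot'])
    d=M.inv().apply(np.array(pos)-s['tool_pos'])*1000
    rv=(M.inv()*R.from_matrix(Rt)).as_rotvec(degrees=True)
    print('tool at',np.round(s['tool_pos'],4),'shift mm',d.round(1),'rotvec deg',rv.round(2),'F',np.round(s['force'],1),'t',s['t'],'w',s['grip_width'],'j',np.round(s['joint_positions'],2))
E
python3 - <<'E'
from h import *
L=look(['top','scene'],list(LOC)+['pointer_tip','mark_tip'],3)
for l in L: print(l,L[l].round(4).tolist())
def f(p,full=False):
    c,s=np.cos(p[2]),np.sin(p[2]); r=[]
    for l,(a,b) in LOC.items():
        q=np.median(L[l],0); r+=[p[0]+c*a-s*b-q[0],p[1]+s*a+c*b-q[1]]
    return r
o=least_squares(f,[.645,.02,.2]); print(o.x,np.degrees(o.x[2]),np.round(o.fun,4))
E
```

```text
photometer [[0.6513, 0.0195, 0.0006], [0.6506, 0.0198, 0.0017], [0.6494, 0.0183, 0.0007], [0.644, 0.0168, -0.0026], [0.6463, 0.0194, -0.0062], [0.6435, 0.0175, -0.0061]]
carriage_grip [[0.4664, 0.0546, 0.0764], [0.4659, 0.0518, 0.0795], [0.4704, 0.0532, 0.0774], [0.467, 0.0547, 0.0791], [0.4692, 0.0509, 0.0777], [0.4698, 0.0507, 0.0789]]
middle_station [[0.4817, -0.012, 0.0816], [0.4825, -0.0124, 0.0817], [0.4829, -0.0152, 0.0796], [0.4803, -0.0146, 0.0819], [0.4788, -0.0193, 0.0799], [0.4815, -0.0164, 0.0839]]
knob_grip [[0.6512, 0.0198, 0.0013], [0.6299, 0.0198, 0.1146], [0.6304, 0.0197, 0.1148], [0.6305, 0.0171, 0.1108], [0.6303, 0.0177, 0.1144], [0.6319, 0.0168, 0.1114]]
pointer_tip [[0.7541, 0.0862, 0.1399], [0.7548, 0.085, 0.1384], [0.7501, 0.0868, 0.1419], [0.75, 0.0864, 0.1433]]
mark_tip [[0.7604, 0.0358, 0.1379], [0.7645, 0.0372, 0.1416], [0.5928, -0.2707, -0.0021], [0.7675, 0.0391, 0.139], [0.7684, 0.0386, 0.1388], [0.7697, 0.0384, 0.1382]]
[0.64573337 0.02006746 0.21292434] 12.199665954786889 [-0.0021  0.0012 -0.0004  0.0007  0.0009 -0.0003  0.0016 -0.0016]
```

Run:
```python
# outer edges of the flat top (z=.13) in the top picture: intersect hand-read pixels with the plane
from h import *
p=eyes.snapshot('top')
def px(u,v,z):
    d=p['T'][:3,:3]@np.linalg.inv(p['mtx'])@[u,v,1]; o=p['T'][:3,3]; return o+d*(z-o[2])/d[2]
for a,b,z in [((220,147),(388,117),.13),((274,174),(348,160),.13)]:
    A,B=px(*a,z),px(*b,z); v=A-B; print(A.round(3),B.round(3),np.linalg.norm(v).round(3),np.degrees(np.arctan2(-v[0],v[1])).round(2))
```

```text
[0.762 0.217 0.13 ] [ 0.834 -0.111  0.13 ] 0.336 12.47
[0.711 0.11  0.13 ] [ 0.744 -0.033  0.13 ] 0.147 12.85
```

```bash
cat >> h.py <<'E'
YAW=np.radians(12.3); ORG=np.array([.6457,.0195,0]); RI=R.from_euler('z',YAW).as_matrix()
def inst(x,y,z): return ORG+RI@[x,y,z]
DOWN=RI@np.diag([1,-1,-1])
E
python3 - <<'E'
from h import *
togo([.45,-.3,.25],DOWN)
print('from there, instr-aligned:', (DOWN.T@(inst(-.167,.07,.15)-[.45,-.3,.25])*1000).round())
E
```

```text
tool at [ 0.239  -0.6313  0.25  ] shift mm [ 314.6 -235.1    0. ] rotvec deg [-0.   -0.    8.43] F [ 0.  -0.5  0.1] t 3.15 w 1.0004337618844619 j [-1.36  0.29  1.58  0.    1.28 -0.15]
from there, instr-aligned: [  92. -340.  100.]
```

```bash
python3 -m crank '[{"x":39,"y":-29},{"x":39,"y":-29},{"x":39,"y":-29},{"x":39,"y":-29},{"x":39,"y":-29},{"x":39,"y":-29},{"x":39,"y":-29},{"x":39,"y":-29}]'; python3 -m crank '[{"rz":8.4},{"x":11,"y":-49},{"x":11,"y":-49},{"x":13,"y":-49},{"x":13,"y":-49},{"x":13,"y":-49},{"x":13,"y":-49},{"x":13,"y":-49}]'
python3 - <<'E'
from h import *
L=look(['top','scene'],['carriage_grip'],1); print(L)
togo(inst(-.167,.07,.15),DOWN)
s=monitor.get_state();p=eyes.snapshot('wrist');save(p,'w1.png')
M=rot(s['ee_rot']).as_matrix()
for l in ['carriage_grip','pointer_tip','mark_tip','knob_grip']:
    print(l,[(np.round(d['at'],4),round(d['conf'],2)) for d in eyes.mark_of(l,p)[:2]])
E
```

```text
{'carriage_grip': array([[0.6498, 0.0193, 0.0031],
       [0.4671, 0.0524, 0.0806]])}
tool at [ 0.239  -0.6313  0.25  ] shift mm [ 455.8 -558.4  100. ] rotvec deg [-0.    0.    8.43] F [-0.1  0.2  0.3] t 3.35 w 1.0028922443764818 j [-1.36  0.29  1.58 -0.    1.28 -0.15]
carriage_grip []
pointer_tip []
mark_tip []
knob_grip []schema error: expected keys x, y, z, rx, ry, rz, claw
schema error: expected keys x, y, z, rx, ry, rz, claw
```

View pics/w1.png

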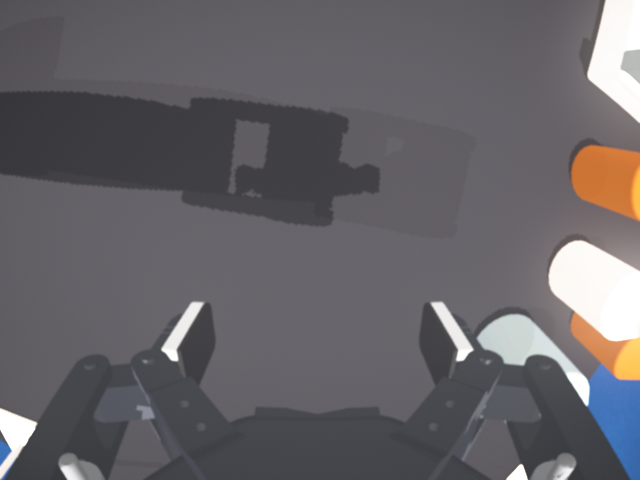

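The calls were refused because every key is required, so the arm hasn't moved. The wrist picture is still the start view, with the pads at (190,330) and (450,330).

```bash
python3 -m crank '[{"x":39,"y":-29,"z":0,"rx":0,"ry":0,"rz":0,"claw":-1},{"x":39,"y":-29,"z":0,"rx":0,"ry":0,"rz":0,"claw":-1},{"x":39,"y":-29,"z":0,"rx":0,"ry":0,"rz":0,"claw":-1},{"x":39,"y":-29,"z":0,"rx":0,"ry":0,"rz":0,"claw":-1},{"x":39,"y":-29,"z":0,"rx":0,"ry":0,"rz":0,"claw":-1},{"x":39,"y":-29,"z":0,"rx":0,"ry":0,"rz":0,"claw":-1},{"x":39,"y":-29,"z":0,"rx":0,"ry":0,"rz":0,"claw":-1},{"x":39,"y":-29,"z":0,"rx":0,"ry":0,"rz":0,"claw":-1}]' && python3 -m crank '[{"x":0,"y":0,"z":0,"rx":0,"ry":0,"rz":8.4,"claw":-1},{"x":11,"y":-49,"z":0,"rx":0,"ry":0,"rz":0,"claw":-1},{"x":11,"y":-49,"z":0,"rx":0,"ry":0,"rz":0,"claw":-1},{"x":13,"y":-49,"z":0,"rx":0,"ry":0,"rz":0,"claw":-1},{"x":13,"y":-49,"z":0,"rx":0,"ry":0,"rz":0,"claw":-1},{"x":13,"y":-49,"z":0,"rx":0,"ry":0,"rz":0,"claw":-1},{"x":13,"y":-49,"z":0,"rx":0,"ry":0,"rz":0,"claw":-1},{"x":13,"y":-49,"z":0,"rx":0,"ry":0,"rz":0,"claw":-1}]'
python3 - <<'E'
from h import *
togo(inst(-.167,.07,.15),DOWN)
p=eyes.snapshot('wrist');save(p,'w2.png')
for l in ['carriage_grip','pointer_tip','mark_tip','knob_grip']:
    print(l,[(np.round(d['at'],4),round(d['conf'],2)) for d in eyes.mark_of(l,p)[:2]])
E
```

```text
t: 4.6
tool_pos: [0.4493, -0.3025, 0.2503]
ee_rot: [0.0, 0.984, 0.18, 0.0]
force: [1.6, -1.0, 0.5]
grip_width: 0.998
grasp_force: 0.0
t: 5.6
tool_pos: [0.4603, 0.0514, 0.2505]
ee_rot: [0.0, 0.994, 0.107, 0.001]
force: [0.0, 0.2, 1.1]
grip_width: 1.001
grasp_force: 0.0
tool at [0.4603 0.0514 0.2505] shift mm [  7.2   0.7 100.5] rotvec deg [ 0.02 -0.07  0.02] F [0.  0.2 1.1] t 5.6 w 1.0011884017667614 j [-0.11 -0.2   2.08  0.    1.26  1.25]
carriage_grip [(array([0.4678, 0.0481, 0.075 ]), 0.89)]
pointer_tip []
mark_tip []
knob_grip [(array([0.6275, 0.0184, 0.1122]), 0.95), (array([ 6.477e-01,  1.940e-02, -2.000e-04]), 0.66)]
```

View pics/w2.png

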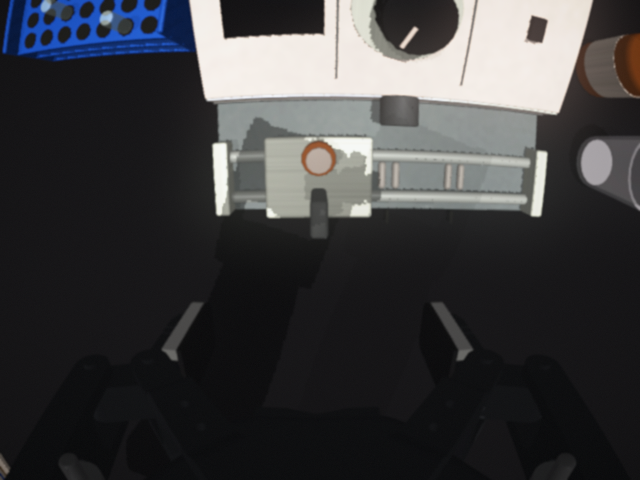

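The handle (319,215) is centred between the pads and the rail lies level in the picture, so the alignment is good. I'll descend and grip.

```bash
python3 -m crank '[{"x":7,"y":0,"z":40,"rx":0,"ry":0,"rz":0,"claw":-1},{"x":0,"y":0,"z":45,"rx":0,"ry":0,"rz":0,"claw":-1},{"x":0,"y":0,"z":45,"rx":0,"ry":0,"rz":0,"claw":-1},{"x":0,"y":0,"z":38,"rx":0,"ry":0,"rz":0,"claw":-1},{"x":0,"y":0,"z":0,"rx":0,"ry":0,"rz":0,"claw":0},{"x":0,"y":0,"z":0,"rx":0,"ry":0,"rz":0,"claw":1},{"x":0,"y":0,"z":0,"rx":0,"ry":0,"rz":0,"claw":1},{"x":0,"y":0,"z":0,"rx":0,"ry":0,"rz":0,"claw":1}]'; python3 -m crank '[{"x":0,"y":0,"z":0,"rx":0,"ry":0,"rz":0,"claw":1},{"x":0,"y":0,"z":0,"rx":0,"ry":0,"rz":0,"claw":1},{"x":0,"y":0,"z":0,"rx":0,"ry":0,"rz":0,"claw":1}]'
python3 - <<'E'
from h import *
togo(inst(-.167,0,.08),DOWN)
E
```

```text
t: 6.85
tool_pos: [0.4684, 0.0513, 0.0839]
ee_rot: [0.0, 0.994, 0.107, 0.002]
force: [-3.5, 4.7, 7.6]
grip_width: 0.157
grasp_force: 58.7
t: 7.22
tool_pos: [0.4683, 0.0516, 0.0839]
ee_rot: [0.0, 0.994, 0.108, 0.001]
force: [-1.4, 1.0, 7.2]
grip_width: 0.157
grasp_force: 60.0
tool at [0.4683 0.0516 0.0839] shift mm [-0.7 69.1  3.9] rotvec deg [ 0.03 -0.14  0.08] F [-1.4  1.   7.2] t 7.225 w 0.15714069104274594 j [-0.11  0.05  2.19  0.    0.91  1.25]
```

```bash
python3 -m crank '[{"x":0,"y":8,"z":0,"rx":0,"ry":0,"rz":0,"claw":1},{"x":0,"y":10,"z":0,"rx":0,"ry":0,"rz":0,"claw":1},{"x":0,"y":10,"z":0,"rx":0,"ry":0,"rz":0,"claw":1},{"x":0,"y":10,"z":0,"rx":0,"ry":0,"rz":0,"claw":1},{"x":0,"y":10,"z":0,"rx":0,"ry":0,"rz":0,"claw":1},{"x":0,"y":10,"z":0,"rx":0,"ry":0,"rz":0,"claw":1},{"x":0,"y":12,"z":0,"rx":0,"ry":0,"rz":0,"claw":1},{"x":0,"y":0,"z":0,"rx":0,"ry":0,"rz":0,"claw":1}]'
python3 - <<'E'
from h import *
togo(inst(-.167,0,.08),DOWN)
E
```

```text
t: 8.22
tool_pos: [0.4838, -0.0174, 0.0839]
ee_rot: [0.0, 0.994, 0.107, 0.002]
force: [-0.5, 3.3, 7.8]
grip_width: 0.156
grasp_force: 60.2
tool at [ 0.4838 -0.0174  0.0839] shift mm [-1.  -1.5  3.9] rotvec deg [ 0.04 -0.2   0.02] F [-0.5  3.3  7.8] t 8.225 w 0.1562858695128731 j [-0.25  0.08  2.16  0.    0.91  1.11]
```

```bash
cat >> h.py <<'E'
KN=DOWN@R.from_euler('y',30,degrees=True).as_matrix()
def kpos(out): return inst(-out*.5,0,.09+out*.866)
E
python3 -m crank '[{"x":0,"y":0,"z":0,"rx":0,"ry":0,"rz":0,"claw":0},{"x":0,"y":0,"z":0,"rx":0,"ry":0,"rz":0,"claw":-1},{"x":0,"y":0,"z":0,"rx":0,"ry":0,"rz":0,"claw":-1},{"x":0,"y":0,"z":0,"rx":0,"ry":0,"rz":0,"claw":-1},{"x":0,"y":0,"z":-45,"rx":0,"ry":0,"rz":0,"claw":-1},{"x":0,"y":0,"z":-50,"rx":0,"ry":0,"rz":0,"claw":-1},{"x":0,"y":0,"z":-50,"rx":0,"ry":0,"rz":0,"claw":-1},{"x":0,"y":0,"z":-25,"rx":0,"ry":0,"rz":0,"claw":-1}]' && python3 -m crank '[{"x":20,"y":0,"z":0,"rx":0,"ry":10,"rz":0,"claw":-1},{"x":20,"y":0,"z":0,"rx":0,"ry":10,"rz":0,"claw":-1},{"x":20,"y":0,"z":0,"rx":0,"ry":10,"rz":0,"claw":-1},{"x":0,"y":0,"z":0,"rx":0,"ry":0,"rz":-10,"claw":-1},{"x":0,"y":0,"z":0,"rx":0,"ry":0,"rz":-10,"claw":-1},{"x":0,"y":0,"z":0,"rx":0,"ry":0,"rz":-10,"claw":-1},{"x":0,"y":0,"z":0,"rx":0,"ry":0,"rz":-10,"claw":-1},{"x":0,"y":0,"z":0,"rx":0,"ry":0,"rz":-10,"claw":-1}]'
python3 - <<'E'
from h import *
togo(kpos(.128),KN)
L=look(['top','scene'],['carriage_grip','middle_station','pointer_tip','mark_tip','knob_grip'],2)
for l in L: print(l,L[l].round(4).tolist())
E
```

```text
t: 9.22
tool_pos: [0.4832, -0.0173, 0.2556]
ee_rot: [0.001, 0.994, 0.107, 0.002]
force: [-0.5, -0.5, -0.3]
grip_width: 0.995
grasp_force: 0.0
t: 10.22
tool_pos: [0.5391, -0.0046, 0.262]
ee_rot: [0.084, 0.825, 0.502, 0.244]
force: [-0.5, -0.4, 1.2]
grip_width: 1.0
grasp_force: 0.0
tool at [ 0.5391 -0.0046  0.262 ] shift mm [ 6.1  6.2 75.6] rotvec deg [-4.000e-02  2.000e-02  5.035e+01] F [-0.5 -0.4  1.2] t 10.225 w 1.000424550890846 j [-0.31 -0.27  2.17  0.35  0.81 -0.02]
carriage_grip [[0.4872, -0.0166, 0.0796]]
middle_station [[0.7637, 0.0373, 0.1409], [0.4809, -0.0183, 0.0825], [0.479, -0.0169, 0.0824]]
pointer_tip [[0.7545, 0.0835, 0.1407], [0.7493, 0.0822, 0.1458], [0.751, 0.0814, 0.1417]]
mark_tip [[0.7604, 0.0358, 0.1379], [0.7613, 0.0361, 0.1407], [0.7665, 0.0373, 0.1384], [0.7646, 0.0402, 0.1371]]
knob_grip [[0.6319, 0.0217, 0.1171], [0.6313, 0.0203, 0.1133], [0.6283, 0.0186, 0.1149], [0.629, 0.0177, 0.1125]]
```

```bash
python3 -m crank '[{"x":0,"y":0,"z":0,"rx":0,"ry":0,"rz":-10,"claw":-1},{"x":0,"y":0,"z":0,"rx":0,"ry":0,"rz":-10,"claw":-1},{"x":0,"y":0,"z":0,"rx":0,"ry":0,"rz":-10,"claw":-1},{"x":0,"y":0,"z":0,"rx":0,"ry":0,"rz":-10,"claw":-1},{"x":0,"y":0,"z":0,"rx":0,"ry":0,"rz":-10,"claw":-1},{"x":0,"y":0,"z":0,"rx":0,"ry":0,"rz":-10,"claw":-1},{"x":0,"y":0,"z":0,"rx":0,"ry":0,"rz":-10,"claw":-1},{"x":0,"y":0,"z":0,"rx":0,"ry":0,"rz":-10,"claw":-1}]' && python3 -m crank '[{"x":0,"y":0,"z":0,"rx":0,"ry":0,"rz":-10,"claw":-1},{"x":0,"y":0,"z":0,"rx":0,"ry":0,"rz":-10,"claw":-1},{"x":0,"y":0,"z":0,"rx":0,"ry":0,"rz":-10,"claw":-1},{"x":0,"y":0,"z":0,"rx":0,"ry":0,"rz":-10,"claw":-1},{"x":0,"y":0,"z":0,"rx":0,"ry":0,"rz":0,"claw":-1}]'
python3 - <<'E'
from h import *
togo(kpos(.028),KN)
p=eyes.snapshot('wrist');save(p,'w3.png')
for l in ['knob_grip','pointer_tip','mark_tip']:
    print(l,[(np.round(d['at'],4),round(d['conf'],2)) for d in eyes.mark_of(l,p)[:2]])
print(kpos(.028))
E
```

```text
t: 12.42
tool_pos: [0.5393, -0.0046, 0.2623]
ee_rot: [0.222, 0.309, 0.915, 0.133]
force: [-0.3, 0.2, -1.1]
grip_width: 1.005
grasp_force: 0.0
t: 13.05
tool_pos: [0.5393, -0.0046, 0.2623]
ee_rot: [0.254, -0.019, 0.966, 0.05]
force: [-1.3, -0.2, 0.1]
grip_width: 0.998
grasp_force: 0.0
tool at [ 0.5393 -0.0046  0.2623] shift mm [ -8.1   2.3 175.8] rotvec deg [-0.0000e+00 -2.0000e-02  1.6991e+02] F [-1.3 -0.2  0.1] t 13.05 w 0.9984285678237509 j [-0.31 -0.27  2.17  0.35  0.81 -2.1 ]
knob_grip [(array([0.631 , 0.0167, 0.1114]), 0.73)]
pointer_tip [(array([0.7496, 0.0814, 0.1412]), 0.69)]
mark_tip [(array([0.7657, 0.036 , 0.1358]), 0.85), (array([0.6463, 0.021 , 0.001 ]), 0.3)]
[0.63202136 0.01651757 0.114248  ]
```

View pics/w3.png

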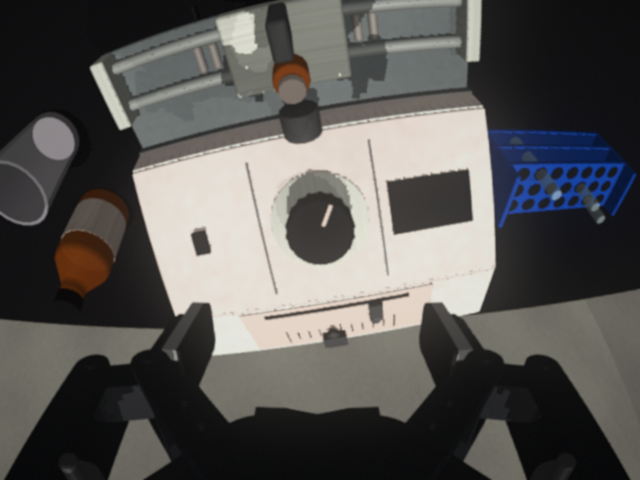

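```bash
python3 -m crank '[{"x":-4,"y":1,"z":38,"rx":0,"ry":0,"rz":0,"claw":-1},{"x":-4,"y":1,"z":38,"rx":0,"ry":0,"rz":0,"claw":-1},{"x":0,"y":0,"z":38,"rx":0,"ry":0,"rz":0,"claw":-1},{"x":0,"y":0,"z":38,"rx":0,"ry":0,"rz":0,"claw":-1},{"x":0,"y":0,"z":22,"rx":0,"ry":0,"rz":0,"claw":-1},{"x":0,"y":0,"z":0,"rx":0,"ry":0,"rz":0,"claw":-0.4},{"x":0,"y":0,"z":0,"rx":0,"ry":0,"rz":0,"claw":1},{"x":0,"y":0,"z":0,"rx":0,"ry":0,"rz":0,"claw":1}]'; python3 -m crank '[{"x":0,"y":0,"z":0,"rx":0,"ry":0,"rz":0,"claw":1},{"x":0,"y":0,"z":0,"rx":0,"ry":0,"rz":0,"claw":1}]'
python3 - <<'E'
from h import *
togo(kpos(.028),KN)
s=monitor.get_state(); print('tool F',rot(s['ee_rot']).inv().apply(s['force']).round(1))
E
```

```text
t: 14.25
tool_pos: [0.6309, 0.0164, 0.1166]
ee_rot: [0.254, -0.02, 0.966, 0.05]
force: [-1.7, 1.9, -0.7]
grip_width: 0.637
grasp_force: 63.8
t: 14.5
tool_pos: [0.6309, 0.0164, 0.1166]
ee_rot: [0.254, -0.02, 0.966, 0.051]
force: [-6.1, 1.6, 4.0]
grip_width: 0.634
grasp_force: 64.2
tool at [0.6309 0.0164 0.1166] shift mm [ 0.2 -0.1  2.6] rotvec deg [ 0.0000e+00 -1.0000e-01  1.7003e+02] F [-6.1  1.6  4. ] t 14.5 w 0.6343634117207606 j [-0.21  0.15  2.07  0.46  0.48 -2.19]
tool F [ 3.3  2.4 -6.2]
```

```bash
python3 -m crank '[{"x":0,"y":0,"z":0,"rx":0,"ry":0,"rz":10,"claw":1},{"x":0,"y":0,"z":0,"rx":0,"ry":0,"rz":10,"claw":1},{"x":0,"y":0,"z":0,"rx":0,"ry":0,"rz":10,"claw":1},{"x":0,"y":0,"z":0,"rx":0,"ry":0,"rz":10,"claw":1},{"x":0,"y":0,"z":0,"rx":0,"ry":0,"rz":10,"claw":1},{"x":0,"y":0,"z":0,"rx":0,"ry":0,"rz":10,"claw":1},{"x":0,"y":0,"z":0,"rx":0,"ry":0,"rz":10,"claw":1},{"x":0,"y":0,"z":0,"rx":0,"ry":0,"rz":10,"claw":1}]'
python3 - <<'E'
from h import *
togo(kpos(.028),KN)
s=monitor.get_state(); print('tool F',rot(s['ee_rot']).inv().apply(s['force']).round(1))
L=look(['top','scene'],['pointer_tip','mark_tip'],2)
for l in L: print(l,[(RI.T@(a-ORG)*1000).round(1).tolist() for a in L[l]])
E
```

```text
t: 15.5
tool_pos: [0.631, 0.0167, 0.1167]
ee_rot: [0.161, 0.607, 0.751, 0.202]
force: [-4.6, 2.8, 4.1]
grip_width: 0.633
grasp_force: 64.5
tool at [0.631  0.0167 0.1167] shift mm [-0.3 -0.4  2.6] rotvec deg [-6.000e-02 -7.000e-02  8.977e+01] F [-4.6  2.8  4.1] t 15.5 w 0.6332541081780712 j [-0.21  0.15  2.07  0.46  0.48 -0.79]
tool F [ 3.7 -1.3 -5.5]
pointer_tip [[117.7, 22.4, 137.8], [118.3, 24.5, 138.3], [115.1, 19.5, 142.0], [115.5, 20.7, 142.0]]
mark_tip [[117.3, -11.7, 141.0], [116.1, -8.7, 142.1], [123.7, -7.8, 139.3], [122.8, -9.5, 139.6]]
```

```bash
python3 -m crank '[{"x":0,"y":0,"z":0,"rx":0,"ry":0,"rz":10,"claw":1},{"x":0,"y":0,"z":0,"rx":0,"ry":0,"rz":10,"claw":1},{"x":0,"y":0,"z":0,"rx":0,"ry":0,"rz":10,"claw":1},{"x":0,"y":0,"z":0,"rx":0,"ry":0,"rz":10,"claw":1},{"x":0,"y":0,"z":0,"rx":0,"ry":0,"rz":10,"claw":1},{"x":0,"y":0,"z":0,"rx":0,"ry":0,"rz":10,"claw":1},{"x":0,"y":0,"z":0,"rx":0,"ry":0,"rz":10,"claw":1},{"x":0,"y":0,"z":0,"rx":0,"ry":0,"rz":10,"claw":1}]'; python3 -m crank '[{"x":0,"y":0,"z":0,"rx":0,"ry":0,"rz":10,"claw":1},{"x":0,"y":0,"z":0,"rx":0,"ry":0,"rz":10,"claw":1},{"x":0,"y":0,"z":0,"rx":0,"ry":0,"rz":0,"claw":1}]'
python3 - <<'E'
from h import *
togo(kpos(.028),KN)
L=look(['top','scene'],['pointer_tip','mark_tip'],4)
for l in L: print(l,[(RI.T@(a-ORG)*1000).round(1).tolist() for a in L[l]])
for c in ['top','scene']:
    p=eyes.snapshot(c); d=p['T'][:3,:3].T@(inst(.118,-.008,.14)-p['T'][:3,3]); u,v=(p['mtx']@(d/d[2]))[:2].astype(int)
    print(c,u,v); cv2.imwrite(f'pics/{c}_z.png',cv2.resize(p['color'][v-30:v+30,u-40:u+40,::-1],None,fx=10,fy=10,interpolation=cv2.INTER_CUBIC))
E
```

```text
t: 17.1
tool_pos: [0.6313, 0.0165, 0.1169]
ee_rot: [-0.006, 0.948, 0.185, 0.259]
force: [-3.1, 3.1, 3.6]
grip_width: 0.635
grasp_force: 64.3
t: 17.48
tool_pos: [0.6314, 0.0165, 0.1168]
ee_rot: [-0.05, 0.966, 0.021, 0.254]
force: [-4.6, 2.2, 5.5]
grip_width: 0.639
grasp_force: 64.4
tool at [0.6314 0.0165 0.1168] shift mm [-0.7  0.2  2.6] rotvec deg [-0.07 -0.05 -9.88] F [-4.6  2.2  5.5] t 17.475 w 0.6386417318197336 j [-0.21  0.15  2.07  0.47  0.48  0.95]
pointer_tip [[121.0, -4.2, 138.7], [119.1, -4.6, 138.6], [120.7, -4.7, 138.9], [120.3, -3.0, 141.9], [116.3, -3.6, 142.2], [115.9, -4.8, 142.5], [115.7, -6.5, 143.1], [116.5, -8.9, 143.6]]
mark_tip [[116.7, -3.7, 144.6], [117.0, -7.7, 142.1], [119.8, -9.4, 140.3], [115.9, -7.9, 141.8], [121.6, -9.6, 138.3], [125.4, -10.2, 140.5], [123.1, -8.5, 137.5], [122.4, -9.9, 139.4]]
top 312 147
scene 339 306
```

View pics/scene_z.png

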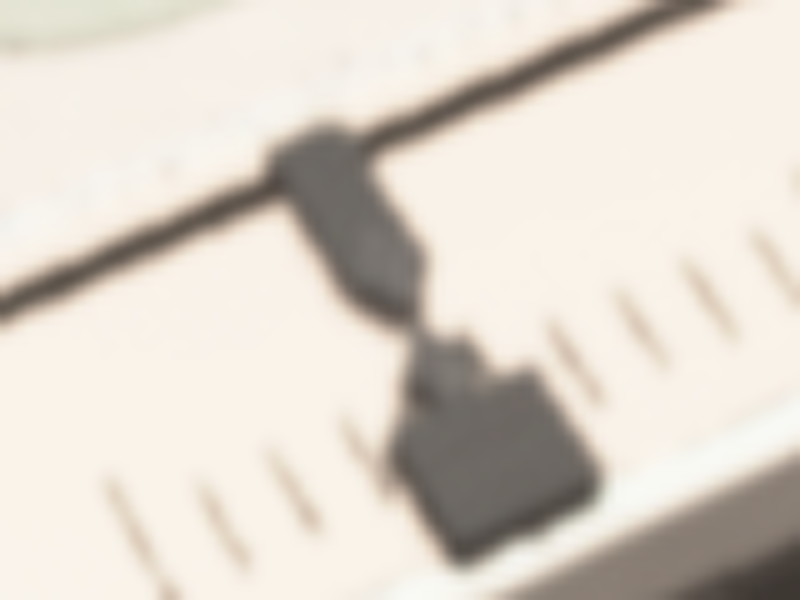

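View pics/top_z.png

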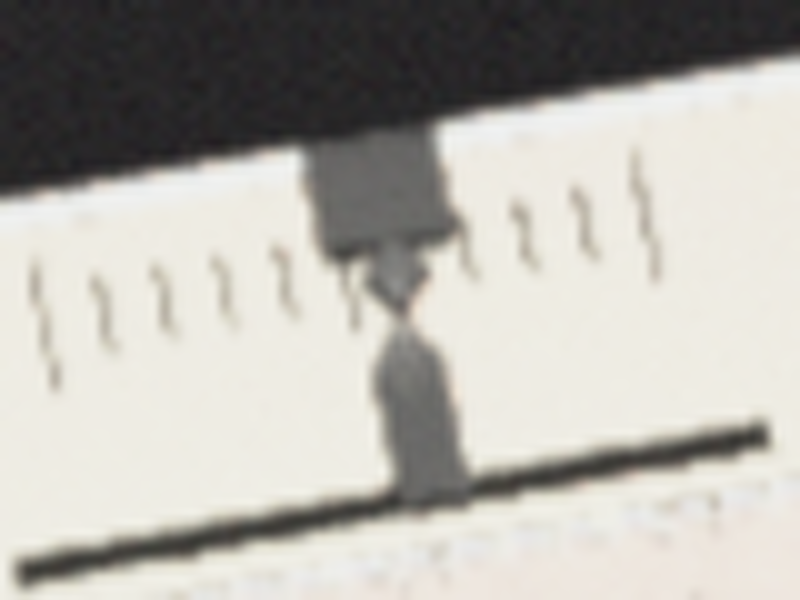

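In both crops the two tips nearly meet: top (402,328) against (400,312), scene (418,320) against (422,328). The crops put the mark at most 1 mm to the right, and the networks say 2–3 mm. I'll turn 4° more, release, back off and check again.

```bash
python3 -m crank '[{"x":0,"y":0,"z":0,"rx":0,"ry":0,"rz":4,"claw":1},{"x":0,"y":0,"z":0,"rx":0,"ry":0,"rz":0,"claw":1},{"x":0,"y":0,"z":0,"rx":0,"ry":0,"rz":0,"claw":0},{"x":0,"y":0,"z":0,"rx":0,"ry":0,"rz":0,"claw":-1},{"x":0,"y":0,"z":0,"rx":0,"ry":0,"rz":0,"claw":-1},{"x":0,"y":0,"z":-30,"rx":0,"ry":0,"rz":0,"claw":-1},{"x":0,"y":0,"z":-45,"rx":0,"ry":0,"rz":0,"claw":-1},{"x":0,"y":0,"z":-45,"rx":0,"ry":0,"rz":0,"claw":-1}]'; python3 -m crank '[{"x":-40,"y":0,"z":-20,"rx":0,"ry":0,"rz":0,"claw":-1},{"x":-40,"y":0,"z":-20,"rx":0,"ry":0,"rz":0,"claw":-1},{"x":0,"y":0,"z":0,"rx":0,"ry":0,"rz":0,"claw":-1}]'
python3 - <<'E'
from h import *
togo(kpos(.1),KN)
L=look(['top','scene','wrist'],['pointer_tip','mark_tip','carriage_grip'],2)
for l in L: print(l,[(RI.T@(a-ORG)*1000).round(1).tolist() for a in L[l]])
ims=[]
for c,(u,v) in {'top':(312,147),'scene':(339,306)}.items():
    p=eyes.snapshot(c)
    ims.append(cv2.resize(p['color'][v-25:v+25,u-20:u+20,::-1],None,fx=10,fy=10,interpolation=cv2.INTER_CUBIC))
cv2.imwrite('pics/fin.png',np.hstack(ims)); save(p,'fin_scene.png')
E
```

```text
t: 19.77
tool_pos: [0.5721, 0.0027, 0.2206]
ee_rot: [-0.058, 0.966, -0.014, 0.252]
force: [0.5, 0.4, 0.2]
grip_width: 0.998
grasp_force: 0.0
t: 20.15
tool_pos: [0.4809, 0.0036, 0.2145]
ee_rot: [-0.058, 0.966, -0.014, 0.252]
force: [0.4, 0.2, -0.3]
grip_width: 1.002
grasp_force: 0.0
tool at [0.4809 0.0036 0.2145] shift mm [82.5 -0.4 90. ] rotvec deg [  0.05   0.   -13.96] F [ 0.4  0.2 -0.3] t 20.15 w 1.0016887573627085 j [-0.33 -0.39  2.35  0.39  0.76  1.04]
pointer_tip [[117.4, -6.9, 137.2], [121.1, -5.0, 136.7], [114.3, -7.6, 145.3], [115.4, -8.0, 143.5]]
mark_tip [[119.9, -6.6, 140.7], [118.3, -6.6, 143.4], [126.0, -8.3, 139.2], [122.2, -7.9, 139.4]]
carriage_grip [[-166.4, 1.4, 77.1], [-170.1, -0.5, 78.8], [-164.8, 1.2, 78.6], [-168.9, -2.8, 77.5], [-168.9, -4.3, 75.4]]
```

View pics/fin.png

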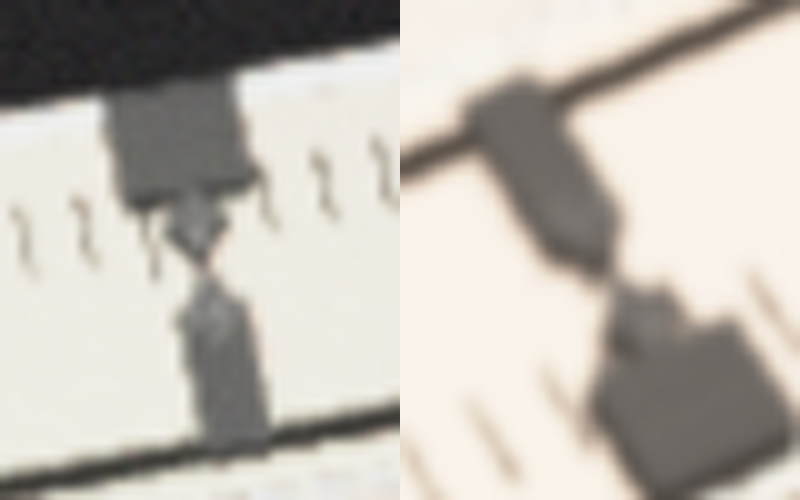

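View pics/fin_scene.png

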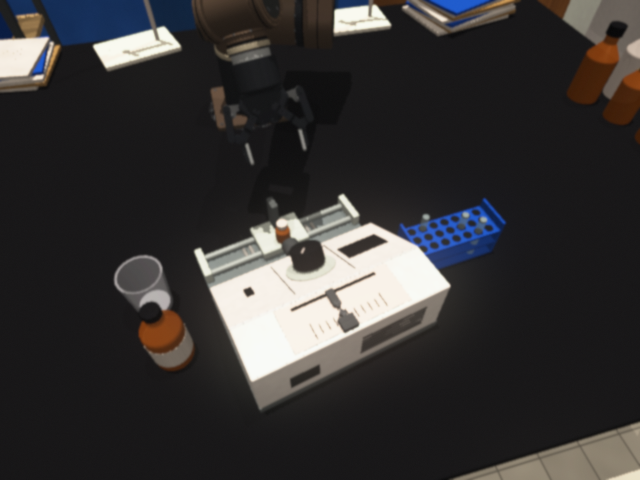

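The tips face each other in both views (top crop (205,275) against (203,262)), and the networks agree to about 1 mm. The vial at (283,231) faces the barrel at (290,244). The arm is clear of everything and the bystanders haven't moved, so I'll hand it in.

```bash
python3 -c "
from plant import job; print(job.job_done())"
```

```text
the job is handed in; nothing more can be done
None
```

I handed the job in with the carriage in the middle station and the pointer opposite the marker tab, about 1 mm off by the camera readings; the verdict was not shown to me.

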